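# Fit the burnishing head on its splined spindle

### The arm

A 6-joint arm with a two-finger parallel gripper is mounted at the origin on the work surface. World frame = base frame: x ahead of the robot, y to its left, z up, the work surface at z = 0. Lengths are in mm, angles in rad, forces in N, time in s.
With the tool pointing down it reaches from about 425 to 925 mm from the base axis. Payload 12.5 kg.
Tool frame: the origin (TCP) lies where the fingers leave the gripper's body, on its centre line; the fingertips stand 73 mm ahead of it and the grasp point (between the pads) lies 54 mm ahead of it; z points along the fingers, x is the direction in which the jaws open and shut, and the axes are right-handed (so a half turn about z gives the same grasp; the last joint's range is limited). The gripper opens to 85 mm and grips with 20 to 120 N. Pads are 22 mm wide; open, the fingers measure 114 mm over their backs; the gripper's body (76 mm by 85 mm) begins 54 mm behind the grasp point. The pads swing forward as they close: fully open they stand 13 mm farther back than shut.
Start: joints at [-0.106, 0.491, 1.559, -0, 1.092, -0.106], TCP at [625.009, 0.022, 303.927] pointing down, gripper open.
Joint ranges: [-3.1, 3.1], [-0.84, 2.19], [0.05, 2.79], [-1.13, 4.28], [0.06, 2.93], [-2.69, 2.69]. Speed limits (rad/s): [2.22, 2.22, 2.79, 3.14, 3.14, 3.14].

### API

Orientations are given as a rotation vector (axis times angle).
In Python, from bench import env gives the robot as it stands.
- The arm moves only by the tool apply_moves, never from a script. Its argument "deltas" is a list that holds one entry, the list of rows, each a list of 6 numbers: the shift along the tool's x, y, z in units of 25 mm (1.0 is 25 mm), then the turn, a rotation vector about the tool's x, y, z in units of 6 degrees (1.0 is 6 degrees). A call has 1 to 12 rows; each row is the pose to reach, as a shift and turn from the pose commanded when the call began, along the tool's axes at that moment; what a row does not reach only later rows make up. A row lasts 1/8 s, in which the tool goes at most 62.5 mm and 10.7 degrees, less where a joint would pass 70% of its speed; a pose out of reach is approached as far as the arm can. A call with a gripper value outside its range is refused whole. "claw" is the closure, from 0 (fully open) to 1 (shut), set as the call begins (left out, the last holds). The fingers move at their own pace and stop on an object; "grip_force" is the grip in N (left out, the last holds). Time passes only in rows, so rows that repeat a pose let the fingers close. It gives the time, the measured TCP pose, the force and the opening at its end, in the units of the state.
- env.observe(): the state, without advancing time (a new reading comes with each control period).
- env.grab_frame(name): name is "scene" or "side" or "wrist"; returns the picture (420x560x3 uint8, red, green, blue); there is no depth.
- env.get_calibration(name): a dict with "camera_matrix" (3x3 intrinsics, pixels), "distortion" ([k1, k2, p1, p2, k3] as OpenCV has them; the pictures are not rectified), "cam_to_world" (4x4, takes a point from camera to world coordinates). Camera axes: x right, y up, looking along -z (the intrinsics and any distortion apply to the point x, -y, -z); pixel columns grow to the right and rows downward; lengths in mm; the calibration is good to about 2 mm. A picture is of the moment at which its call begins: read the wrist's pose just before it. get_calibration takes no time and is no camera call; for the wrist camera it gives the pose at the moment of the call.
- env.sign_off(): hands the job in, once; it reports no verdict.
Trained networks look in the newest picture that a camera, given by its name, has taken for a name from the list of things; names that differ only in an ending like _2 or _b are one class to them, and where a whole thing is asked for, a point or a joint stands for the part that bears it (a point fixed in the world has none). Each returns a list of dicts, best first, with "p" (0 to 1); they miss things now and then, are a little off and sometimes report something else, mostly with a low value. They report only what shows in the picture. A call takes as long as a camera call. They do not tell look-alikes from the thing itself.
- env.look_for(camera, query): "box" ([left, top, right, bottom] in pixels, round what is visible of it).
- env.spot_point(camera, query): "point" ([column, row] in pixels: a listed point, or the origin of a listed thing).
The state is a dict: "time": time; "joints": joint angles; "joint_vel": joint speeds; "effort": joint torques, N m; "position": TCP position; "tool_rot": TCP orientation; "wrist_force": force on the tool from outside, world axes, zero at the start; "ft_torque": the same for the moment, N m; "finger_gap": finger opening in mm.
Only numpy, scipy, OpenCV 4.12 (cv2) and the standard library are available. Lean on these libraries where they do the work, as an engineer would, in place of code of your own. Each camera call takes 0.05 s, during which the arm holds its last target.

### The job

Take the large wooden burnishing head off the bench and fit it on the upright splined spindle of the bench burnisher: keep hold of it, press it down gently while rocking it round its axis until the teeth mesh, push it fully home on the shoulder and let go. Do not let it drop onto the spindle, and leave the slim head, the wax jar and the hammer where they are.

Things in the scene. Friction and masses are not known exactly. Their poses are not given: they have to be found in the camera images.
- drum_neck (a point): Large burnishing head: grooved turned-wood drum, 62 mm across and 48 mm high, with a plain round neck 34 mm across rising to 88 mm above the underside; 0.2 to 0.45 kg. It stands on the bench, neck up. This point is on its axis in the neck, 72 mm above the underside, where it is gripped; z is the axis, up.
- drum_foot (a point): Centre of the large head's underside, at the mouth of its bore; z up its axis. The bore is 42 mm deep and 39 mm across, with 6 straight, evenly spaced inward teeth (one along this frame's x), 5.4 mm wide, reaching in to a 24 mm circle and from the underside up to 20 mm.
- shoulder (a point): Point on the spindle's vertical axis (z up) at the top of the burnisher's round steel flange (76 mm across, 100 mm above the bench): the shoulder on which the head's underside rests when home. The spindle's turn differs every time and is NOT given by this point's orientation. The spindle turns only stiffly (about 0.25 N m, more than light rocking takes).
- tooth_top (a point): Point on the spindle's axis level with the tops of its 6 evenly spaced teeth, 24 mm above the shoulder; teeth 5.6 mm wide, 36 mm across their tips. Above, a round pilot 22 mm across goes 6 mm up, then a cone to 10 mm across, 8 mm more. The bore slips over the pilot at any turn (1 mm to spare all round), then tooth ends meet unless meshed: within about 4 degrees either way, every 60 degrees.
- machine: The bench burnisher: grey cast housing 130 x 110 mm on a 150 x 130 mm foot, fixed to the bench; origin under its centre, on the spindle's axis. Its teeth are bruised by more than 50 N of contact with the head: the push plus any twisting load on the tooth sides (up to about 20 N).
- slim_mid (a point): Slim spare burnishing head standing on the bench: wood, 40 mm across, 66 mm high; not the one wanted. The point is at its centre, 33 mm up. Leave alone.
- wax_mid (a point): Jar of wax: amber glass with a steel lid, 60 mm across, 62 mm high, standing on the bench. The point is at its centre, 31 mm up. Leave alone.
- hammer: Hammer lying on the bench beyond the burnisher, about 280 mm long, origin under its middle, x along the handle towards the head. Leave alone.
There are look-alikes about, which are no part of the job. Leave any purple or red look-alike of the part that bears drum_neck alone.

How it is judged:
By the outcome, as a careful person would: the job done as asked, in the order asked, and still so for the second after the job is handed in, with the robot touching nothing.
It also fails if it takes over 56 s, if anything falls off the work surface, if the arm or the gripper's body presses on something with over 40 N, if the wrist force passes 120 N, or if a joint passes its speed limit or range.

## Working session

There is one attempt and no reset: what is moved stays moved. The work goes in short steps, Python scripts to look and compute and a tool call to move; the robot and the scene stay as the last step left them, time stands still between calls to the robot, and variables do not carry over. Pictures are saved under pics/ and viewed, and the job is handed in when it is done.

Besides the shell and the picture viewer there is one more tool, called after "Request:" as name([rows], argument=value, ...), one row to a line, values as JSON. apply_moves: Moves the arm, as the interface text tells. Its arguments: {"type":"object","properties":{"deltas":{"type":"array"},"claw":{"type":"number"},"grip_force":{"type":"number"}},"required":["deltas"]}

```bash
mkdir -p pics; ls; cat > h.py <<'E'
from bench import env
import numpy as np, cv2
def snap(c,fn):
    im=np.array(env.grab_frame(c)); cv2.imwrite('pics/'+fn,im[:,:,::-1]); return im
def cal(c):
    k=env.get_calibration(c); return np.array(k['camera_matrix'],float),np.array(k['distortion'],float),np.array(k['cam_to_world'],float)
def ray(c,px,K=None):
    M,d,T=K or cal(c)
    u=cv2.undistortPoints(np.array([[px]],float),M,d)[0,0]
    v=T[:3,:3]@np.array([u[0],-u[1],-1.0]); return T[:3,3],v/np.linalg.norm(v)
def onz(c,px,z,K=None):
    o,v=ray(c,px,K); return o+v*(z-o[2])/v[2]
def proj(c,P,K=None):
    M,d,T=K or cal(c)
    P=np.atleast_2d(P); q=(P-T[:3,3])@T[:3,:3]; q=q*[1,-1,-1]
    return cv2.projectPoints(q,np.zeros(3),np.zeros(3),M,d)[0][:,0]
def tri(obs):
    A=np.zeros((3,3));b=np.zeros(3)
    for o,v in obs:
        p=np.eye(3)-np.outer(v,v);A+=p;b+=p@o
    x=np.linalg.solve(A,b); return x,[np.linalg.norm((np.eye(3)-np.outer(v,v))@(x-o)) for o,v in obs]
E
python3 - <<'E'
from h import *
np.set_printoptions(precision=1,suppress=True)
for c in ['scene','side','wrist']:
    snap(c,c+'0.png'); print(c,cal(c)[2][:3,3])
    for q in (['drum_neck','drum_foot','shoulder','tooth_top','slim_mid','wax_mid','machine','hammer'] if c!='wrist' else ['drum_neck','tooth_top','slim_mid']):
        print(q,[(np.round(r['point']),round(r['p'],2)) for r in env.spot_point(c,q)][:4])
print(env.observe())
E
```

```text
pics
scene [1187.  -151.2  711.4]
drum_neck [(array([311., 200.]), 0.96), (array([313., 242.]), 0.79), (array([368., 210.]), 0.73), (array([262., 204.]), 0.62)]
drum_foot [(array([311., 264.]), 0.93), (array([364., 265.]), 0.71), (array([268., 220.]), 0.7), (array([309., 218.]), 0.55)]
shoulder [(array([200., 212.]), 0.56)]
tooth_top [(array([203., 205.]), 0.97)]
slim_mid [(array([344., 179.]), 0.57)]
wax_mid [(array([279., 179.]), 0.7)]
machine [(array([210., 238.]), 0.97)]
hammer [(array([203., 326.]), 0.58)]
side [ 563.8 -526.7  743.1]
drum_neck [(array([269., 188.]), 0.96), (array([263., 224.]), 0.84), (array([336., 175.]), 0.67), (array([294., 156.]), 0.61)]
drum_foot [(array([337., 193.]), 0.96), (array([261., 245.]), 0.81), (array([267., 211.]), 0.69), (array([294., 182.]), 0.66)]
shoulder [(array([260., 273.]), 0.72)]
tooth_top [(array([263., 266.]), 0.67), (array([236., 169.]), 0.36)]
slim_mid [(array([237., 167.]), 0.63)]
wax_mid [(array([209., 207.]), 0.67)]
machine [(array([264., 304.]), 0.89)]
hammer [(array([371., 326.]), 0.93)]
wrist [624.7  84.8 372.2]
drum_neck [(array([206., 108.]), 0.82), (array([391.,  42.]), 0.64)]
tooth_top [(array([203., 303.]), 0.65)]
slim_mid []
{'time': 1.1, 'joints': array([-0.1,  0.5,  1.6, -0. ,  1.1, -0.1]), 'joint_vel': array([ 0.,  0.,  0.,  0., -0.,  0.]), 'effort': array([  0. , -61.8, -26.2,   0. ,   0. ,  -0. ]), 'position': array([625. ,   0. , 303.9]), 'tool_rot': array([ 3.1, -0. ,  0. ]), 'wrist_force': array([ 0.3, -0.1, -0.4]), 'ft_torque': array([ 0.,  0., -0.]), 'finger_gap': 84.99820690178349}
```

View pics/scene0.png

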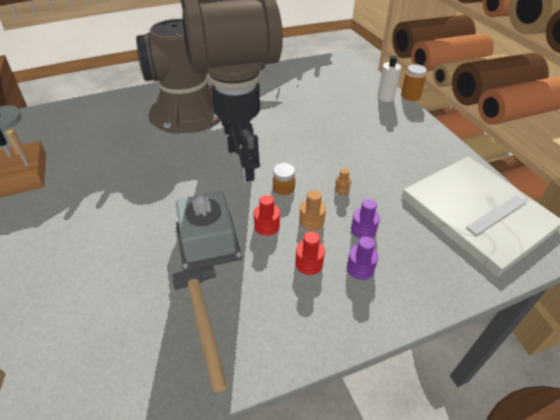

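View pics/side0.png

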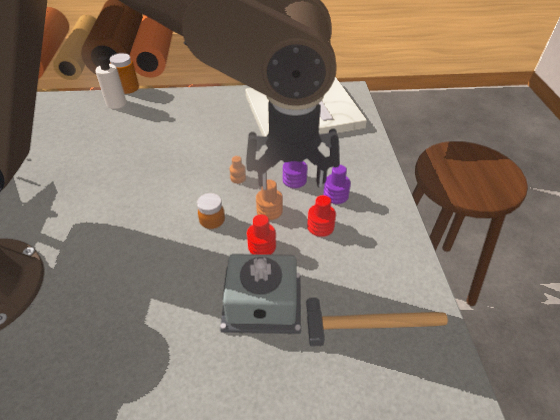

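View pics/wrist0.png

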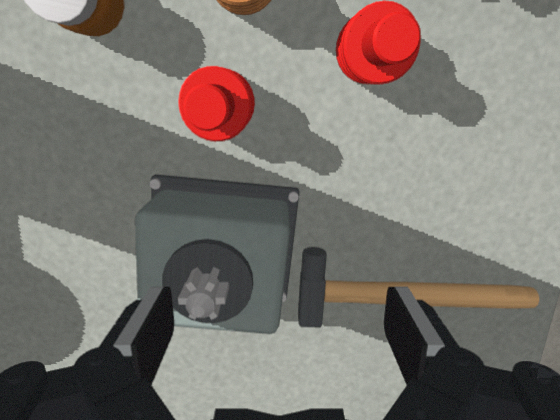

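```bash
python3 - <<'E'
from h import *
np.set_printoptions(precision=1,suppress=True)
a=cv2.imread('pics/scene0.png')[150:290,230:400]; b=cv2.imread('pics/side0.png')[140:290,190:360]
cv2.imwrite('pics/crop.png',np.hstack([cv2.resize(a,(395,350),interpolation=2),cv2.resize(b,(395,350),interpolation=2)]))
S=cal('scene');D=cal('side');W=cal('wrist')
for n,p,q in [('neck',(313,203),(269,190)),('netneck',(311,200),(269,188)),('foot',(309,218),(267,211)),('tooth',(203,205),(263,266)),('shoulder',(200,212),(260,273)),('slim',(344,179),(237,167)),('wax',(279,179),(209,207)),('machine',(210,238),(264,304)),('hammer',(203,326),(371,326))]:
    print(n,*tri([ray('scene',p,S),ray('side',q,D)]), onz('scene',p,72,S) if 'neck' in n else '')
print(onz('wrist',(203,303),124,W))
for n,z in [('wrist',100)]: print(onz('wrist',(208,281),100,W))
print('reds', tri([ray('scene',(267,205),S),ray('side',(262,224),D)]),tri([ray('scene',(311,242),S),ray('side',(322,205),D)]),tri([ray('scene',(368,207),S),ray('side',(294,158),D)]))
E
```

```text
neck [595.5 171.9  66. ] [np.float64(2.829193228458527), np.float64(2.829193228458613)] [603.7 166.1  72. ]
netneck [595.4 166.1  77.5] [np.float64(2.9821681546177934), np.float64(2.982168154617708)] [593.2 166.   72. ]
foot [588.3 167.3   6.7] [np.float64(0.6715815807397748), np.float64(0.671581580739838)] 
tooth [570.6 -73.  118.9] [np.float64(0.29108186615881276), np.float64(0.29108186615903936)] 
shoulder [566.2 -78.7 100.4] [np.float64(3.944458184040724), np.float64(3.944458184040661)] 
slim [520.8 293.7  37.5] [np.float64(0.12349900467362221), np.float64(0.12349900467359852)] 
wax [461.2 143.5  43.8] [np.float64(7.397802427841678), np.float64(7.397802427841641)] 
machine [567.  -73.8   3.5] [np.float64(5.671362112391061), np.float64(5.671362112390982)] 
hammer [ 770.1 -138.2   -3.4] [np.float64(0.39763137683431654), np.float64(0.3976313768345986)] 
[566.4 -75.1 124. ]
[566.3 -69.6 100. ]
reds (array([574. ,  66.8,  73.4]), [np.float64(0.35501676513389013), np.float64(0.35501676513392105)]) (array([706.8, 114.2,  72. ]), [np.float64(0.17923736514774816), np.float64(0.17923736514768382)]) (array([661.1, 275.2,  73.9]), [np.float64(0.1384095543892338), np.float64(0.13840955438922836)])
```

View pics/crop.png

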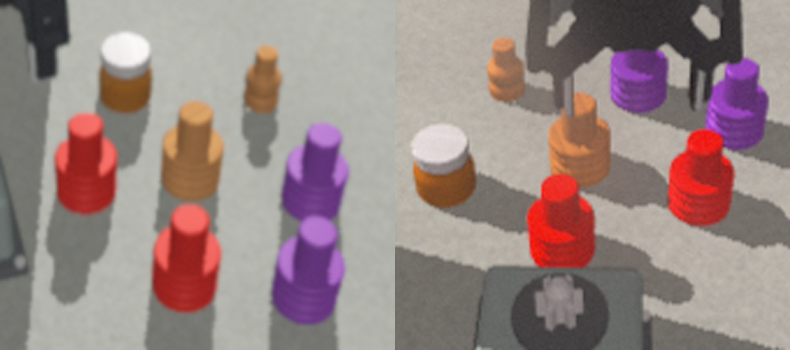

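Candidates in scene: plain wood large drum at (313,208); red look-alikes at (267,215) and (311,253); purple at (366,220) and (363,258). Slim wood head is at (344,181). The wanted one is the natural-wood large drum at (313,208). In the crop it is the only unpainted grooved drum with a 34 mm neck. Next I move above it and look again.

Request:
apply_moves([
  [[-0.5, -1.8, 0, 0, 0, 0], [-1.0, -3.6, 0, 0, 0, 0], [-1.32, -4.8, 0, 0, 0, 0], [-1.32, -4.8, 0, 0, 0, 0], [-1.32, -4.8, 0, 0, 0, 0]],
], claw=0)

```text
time: 1.72
position: [592.2, 119.6, 304.0]
tool_rot: [3.141, 0.0, 0.0]
wrist_force: [0.1, -0.3, -0.5]
finger_gap: 85.0
```

```bash
python3 - <<'E'
from h import *
np.set_printoptions(precision=1,suppress=True)
for c in ['wrist','scene','side']:
    K=cal(c); snap(c,c+'1.png')
    print(c,K[2][:3,3])
    for q in ['drum_neck','drum_foot']:
        for r in env.spot_point(c,q): print(q,r['p'],np.array(r['point']),onz(c,r['point'],72 if 'neck' in q else 0,K))
    print(proj(c,[[592,167,88],[592,167,48],[592,167,0]],K))
print(env.observe()['position'],env.observe()['time'])
E
```

```text
wrist [591.9 204.4 372.2]
drum_neck 0.78 [253.1 249. ] [569.2  65.9  72. ]
drum_neck 0.76 [416.2 195.3] [707.  115.3  72. ]
drum_neck 0.72 [281.8 123.8] [594.2 173.8  72. ]
drum_neck 0.66 [499.5  70.4] [758.1 213.4  72. ]
drum_foot 0.63 [391.9 175.7] [707.3 114.7   0. ]
[[279.  135.3]
 [279.  129. ]
 [279.  123.2]]
scene [1187.  -151.2  711.4]
drum_neck 0.96 [368.2 208.3] [663.2 274.9  72. ]
drum_neck 0.88 [261.8 206. ] [571.9  55.   72. ]
drum_neck 0.86 [311.4 195.6] [580.2 172.9  72. ]
drum_neck 0.8 [309.1 241.5] [704.3 110.9  72. ]
drum_neck 0.69 [364.  247.8] [760.  208.7  72. ]
drum_foot 0.81 [309.1 219. ] [585.1 169.8   0. ]
drum_foot 0.74 [308.4 262.9] [705.3 113.7   0. ]
drum_foot 0.67 [264.4 224.2] [562.8  63.3   0. ]
drum_foot 0.65 [361. 266.] [754.6 217.4   0. ]
drum_foot 0.58 [360.4 229. ] [658.3 270.    0. ]
[[311.7 194.4]
 [310.5 207. ]
 [309.2 221.2]]
side [ 563.8 -526.7  743.1]
drum_neck 0.82 [297.1 158.1] [668.9 276.3  72. ]
drum_neck 0.79 [270.1 188.3] [597.1 174.8  72. ]
drum_neck 0.74 [334.9 173.3] [751.7 215.   72. ]
drum_neck 0.66 [258.6 221.9] [567.1  74.9  72. ]
drum_neck 0.6 [321.4 206.1] [704.9 111.2  72. ]
drum_foot 0.89 [266.5 213.6] [587.1 164.3   0. ]
drum_foot 0.83 [317.3 226.5] [701.4 115.7   0. ]
drum_foot 0.61 [294.8 183.2] [664.2 264.3   0. ]
drum_foot 0.61 [339.1 194.9] [769.1 214.6   0. ]
[[267.9 185.6]
 [268.2 198.3]
 [268.5 212.7]]
[592.1 119.7 303.9] 2.175
```

View pics/wrist1.png

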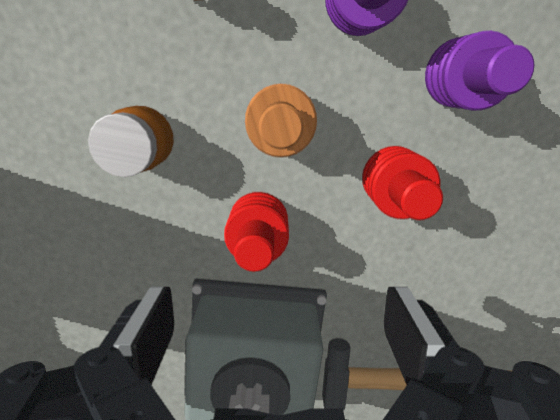

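The wrist picture shows the wood drum nearly straight below the camera, neck top at about (280,125) and drum top at about (281,120). I'll fit both circles for a precise centre.

```bash
python3 - <<'E'
from h import *
np.set_printoptions(precision=1,suppress=True)
im=cv2.imread('pics/wrist1.png'); K=cal('wrist')
c=im[70:170,230:330]; cv2.imwrite('pics/drumcrop.png',cv2.resize(c,(600,600),interpolation=cv2.INTER_CUBIC))
hsv=cv2.cvtColor(im,cv2.COLOR_BGR2HSV); m=((hsv[...,0]>5)&(hsv[...,0]<22)&(hsv[...,1]>110)).astype(np.uint8)*255
n=np.zeros_like(m); n[70:170,230:330]=m[70:170,230:330]
cs=max(cv2.findContours(n,0,1)[0],key=cv2.contourArea); print(cv2.boundingRect(cs),cv2.fitEllipse(cs))
from scipy.optimize import minimize
t=np.linspace(0,2*np.pi,60,endpoint=False)
def mask(x,y):
    r=np.zeros_like(m)
    P=np.vstack([np.c_[x+31*np.cos(t),y+31*np.sin(t),0*t+z] for z in (0,48)]+[np.c_[x+17*np.cos(t),y+17*np.sin(t),0*t+88]])
    h=cv2.convexHull(proj('wrist',P,K).astype(np.float32)); cv2.fillPoly(r,[np.round(h*16).astype(int)],255,shift=4); return r
f=lambda p: np.count_nonzero(mask(*p)!=n)
best=min(((f((x,y)),x,y) for x in np.arange(584,602,1) for y in np.arange(160,178,1))); print(best,np.count_nonzero(n))
E
```

```text
(245, 84, 72, 73) ((280.47930908203125, 119.99064636230469), (70.62379455566406, 71.9163589477539), 1.3179017305374146)
(np.int64(312), np.int64(593), np.int64(174)) 4091
```

View pics/drumcrop.png

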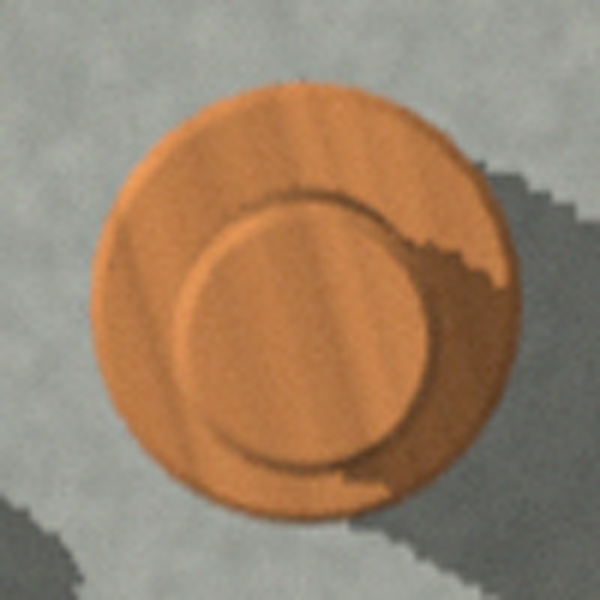

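```bash
python3 - <<'E'
from h import *
np.set_printoptions(precision=1,suppress=True)
print(onz('wrist',(281.2,125.5),88),onz('wrist',(280.7,120),48))
E
```

```text
[593.5 174.4  88. ] [593.3 174.7  48. ]
```

Request:
apply_moves([
  [[0.06, -1.1, 0, 0, 0, 0], [0.06, -2.18, 0.5, 0, 0, 0], [0.06, -2.18, 2.5, 0, 0, 0], [0.06, -2.18, 3.4, 0, 0, 0], [0.06, -2.18, 3.4, 0, 0, 0], [0.06, -2.18, 3.4, 0, 0, 0]],
])

```text
time: 2.92
position: [594.0, 174.5, 220.0]
tool_rot: [-3.141, 0.0, -0.002]
wrist_force: [-0.2, 0.5, 0.1]
finger_gap: 85.6
```

```bash
python3 - <<'E'
from h import *
np.set_printoptions(precision=1,suppress=True)
snap('wrist','wrist2.png'); o=env.observe(); print(o['position'],o['time'])
p=o['position']
print(proj('wrist',[[593.5,174.5,88],[593.5,174.5,48]]), proj('wrist',[[p[0],p[1],p[2]-54],[p[0]+42,p[1],p[2]-54],[p[0]-42,p[1],p[2]-54]]))
E
```

```text
[594.  174.5 220.3] 2.975
[[278.1 237.1]
 [278.1 214.2]] [[279.4 316.6]
 [388.8 316.4]
 [170.  316.6]]
```

View pics/wrist2.png

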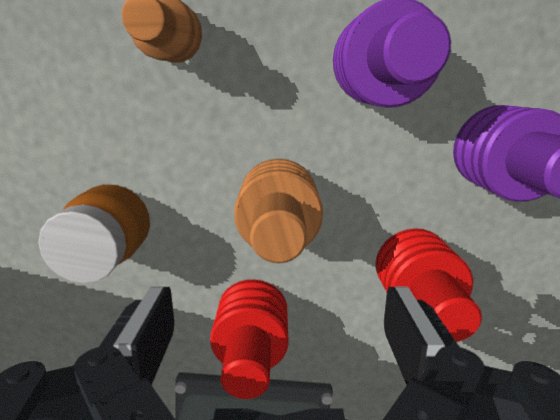

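Request:
apply_moves([
  [[0, 0, 1.2, 0, 0, 0], [0, 0, 2.4, 0, 0, 0], [0, -0.02, 3.2, 0, 0, 0], [0, -0.02, 3.68, 0, 0, 0], [0, -0.02, 3.68, 0, 0, 0], [0, -0.02, 3.68, 0, 0, 0]],
])

```text
time: 3.72
position: [593.9, 175.1, 127.9]
tool_rot: [-3.141, -0.0, -0.002]
wrist_force: [-0.4, 0.1, -0.1]
finger_gap: 85.4
```

Request:
apply_moves([
  [[0, 0, 0, 0, 0, 0], [0, 0, 0, 0, 0, 0], [0, 0, 0, 0, 0, 0], [0, 0, 0, 0, 0, 0], [0, 0, 0, 0, 0, 0], [0, 0, 0, 0, 0, 0], [0, 0, 0, 0, 0, 0], [0, 0, 0, 0, 0, 0]],
], claw=1, grip_force=70)

```text
time: 4.72
position: [593.7, 175.1, 127.4]
tool_rot: [-3.141, -0.0, -0.001]
wrist_force: [-0.2, -0.1, 5.4]
finger_gap: 32.5
```

```bash
python3 - <<'E'
from h import *
np.set_printoptions(precision=1,suppress=True)
snap('wrist','wrist3.png');snap('side','side3.png'); o=env.observe(); print(o)
E
```

```text
{'time': 4.825, 'joints': array([ 0.2,  0.7,  1.7, -0. ,  0.7,  0.2]), 'joint_vel': array([-0., -0., -0., -0., -0.,  0.]), 'effort': array([  0.1, -63.4, -17. ,   0. ,  -0.2,   0. ]), 'position': array([593.7, 175. , 127.4]), 'tool_rot': array([-3.1, -0. , -0. ]), 'wrist_force': array([0.1, 1. , 6.1]), 'ft_torque': array([-0. ,  0.2, -0. ]), 'finger_gap': 32.38854111308182}
```

View pics/wrist3.png

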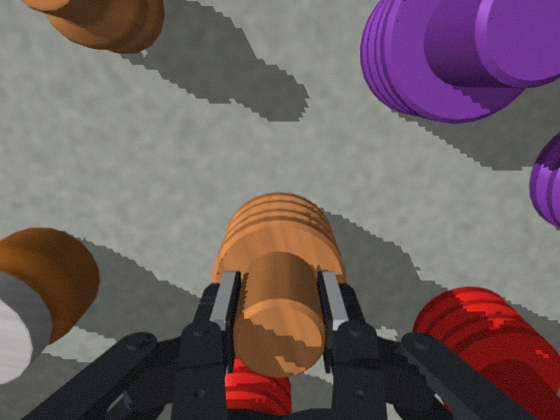

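Request:
apply_moves([
  [[0, 0, -0.3, 0, 0, 0], [0, 0, -1.2, 0, 0, 0], [0, 0, -2.6, 0, 0, 0], [0, 0, -4.2, 0, 0, 0], [0, 0, -5.8, 0, 0, 0], [0, 0, -6.8, 0, 0, 0], [0, 0, -6.8, 0, 0, 0], [0, 0, -6.8, 0, 0, 0]],
])

```text
time: 5.82
position: [593.0, 174.9, 295.5]
tool_rot: [3.141, 0.0, -0.003]
wrist_force: [0.0, -0.1, -4.3]
finger_gap: 32.3
```

```bash
python3 - <<'E'
from h import *
np.set_printoptions(precision=1,suppress=True)
for c in ['wrist','side','scene']: snap(c,c+'4.png')
o=env.observe(); print(o['position'],o['wrist_force'],o['ft_torque'],o['finger_gap'])
# spindle geometry from first scene/side pictures + wrist0 (pose = start)
T0=[625.009,.022,303.927]; p=o['position']
M,d,T=cal('wrist'); T=T.copy(); T[:3,3]+=np.array(T0)-p; print(T[:3,3])
K={'wrist':(M,d,T),'scene':cal('scene'),'side':cal('side')}
t=np.linspace(0,2*np.pi,72,endpoint=False)
tiles=[]
boxes={'wrist':(130,220,130),'scene':(150,170,110),'side':(205,220,110)}
for c,(x0,y0,w) in boxes.items():
    im=cv2.imread(f'pics/{c}0.png'); s=380//w+1
    s=400/w; cr=cv2.resize(im[y0:y0+w,x0:x0+w],(400,400),interpolation=cv2.INTER_CUBIC)
    cv2.imwrite(f'pics/sp_{c}.png',cr)
    ov=cr.copy()
    for r,z,col in [(38,100,(0,255,0)),(11,130,(0,0,255)),(5,138,(255,0,0)),(18,124,(0,255,255))]:
        q=(proj(c,np.c_[567+r*np.cos(t),-73.5+r*np.sin(t),0*t+z],K[c])-[x0,y0]+.5)*s
        cv2.polylines(ov,[q.round().astype(int)],True,col,1)
    tiles.append(np.hstack([cr,ov]))
    cv2.imwrite(f'pics/ov_{c}.png',tiles[-1])
E
```

```text
[593.3 174.9 295.5] [-0.8 -0.4 -3.5] [ 0.  -0.  -0.1] 32.215408835946384
[624.8  84.8 372.1]
```

View pics/ov_wrist.png

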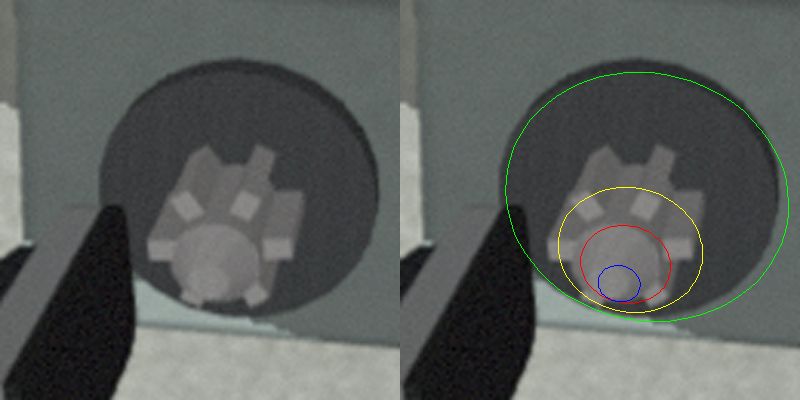

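View pics/ov_scene.png

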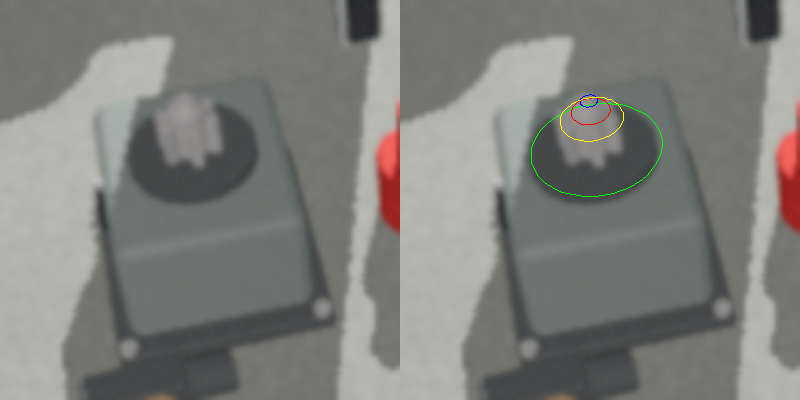

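View pics/ov_side.png

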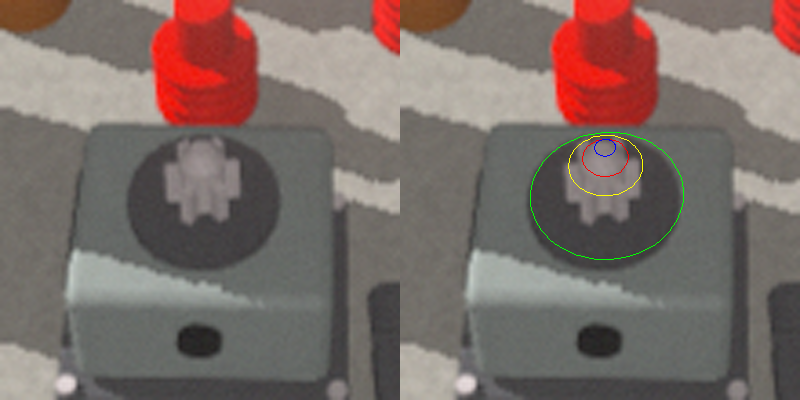

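View pics/wrist4.png

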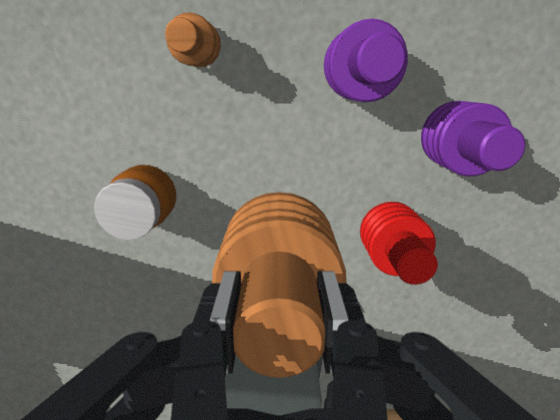

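View pics/side4.png

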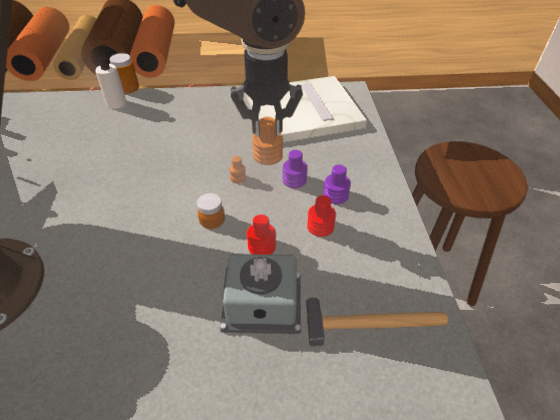

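Drum is held and clear of the bench, with about 4 N of weight. Flange in the zoomed crops sits about 2 mm to −x of my overlay. Next I fit the flange properly and move the drum above the spindle in two stages.

```bash
cat > fl.py <<'E'
from h import *
np.set_printoptions(precision=1,suppress=True)
from scipy.optimize import least_squares
t=np.linspace(0,2*np.pi,180,endpoint=False)
def hullfit(c,K,contour,rings,x0,extra=None,drop=None):
    # rings: function(params)->list of (r,z); fit hull to contour points
    def res(p):
        P=np.vstack([np.c_[p[0]+r*np.cos(t),p[1]+r*np.sin(t),0*t+z] for r,z in rings(p)])
        h=cv2.convexHull(proj(c,P,K).astype(np.float32))
        return np.array([cv2.pointPolygonTest(h,(float(a),float(b)),True) for a,b in contour])
    s=least_squares(res,x0,loss='soft_l1',diff_step=1e-3); return s.x,np.sqrt(np.median(s.fun**2)),
E
python3 - <<'E'
from fl import *
T0=[625.009,.022,303.927]
M,d,T=cal('wrist'); T=T.copy(); T[:3,3]=[624.75,84.8,372.15]
K={'wrist':(M,d,T),'scene':cal('scene'),'side':cal('side')}
for c,(x0,y0,x1,y1),th in [('side',(235,252,288,298),80),('scene',(180,190,226,230),80),('wrist',(155,235,258,325),80)]:
    im=cv2.imread(f'pics/{c}0.png'); g=cv2.GaussianBlur(cv2.cvtColor(im,6),(3,3),0)
    m=np.zeros_like(g); m[y0:y1,x0:x1]=(g[y0:y1,x0:x1]<th)*255
    cs=max(cv2.findContours(m,0,1)[0],key=cv2.contourArea); hp=cv2.convexHull(cs)
    ct=cs[:,0].astype(float)
    keep=[cv2.pointPolygonTest(hp,tuple(p),True)<1.2 for p in ct]; ct=ct[keep]
    if c=='wrist': ct=ct[~((ct[:,0]<178)&(ct[:,1]>275))]
    ct=ct[(ct[:,0]>x0+1)&(ct[:,1]>y0+1)&(ct[:,0]<x1-2)&(ct[:,1]<y1-2)]
    print(c,len(ct),ct.min(0),ct.max(0), hullfit(c,K[c],ct,lambda p:[(38,100),(38,100-p[2])],[566,-73.5,4]))
    im2=cv2.cvtColor(m,8); [cv2.circle(im2,(int(a),int(b)),0,(0,0,255),-1) for a,b in ct]
    cv2.imwrite(f'pics/m_{c}.png',cv2.resize(np.hstack([im2[y0:y1,x0:x1],im[y0:y1,x0:x1]]),None,fx=3.5,fy=3.5,interpolation=0))
E
```

```text
side 98 [240. 258.] [281. 293.] (array([565.2, -77.8,   0.6]), np.float64(0.33862395320723854))
scene 67 [186. 200.] [219. 224.] (array([569.7, -75.8,   0. ]), np.float64(0.6178973479923482))
wrist 178 [162. 239.] [253. 322.] (array([564.8, -71.8,   3.5]), np.float64(0.5346674864033538))
```

Request:
apply_moves([
  [[-0.1, 0.8, 0, 0, 0, 0], [-0.3, 2.4, 0, 0, 0, 0], [-0.5, 4.4, 0, 0, 0, 0], [-0.7, 6.4, 0, 0, 0, 0], [-0.9, 8.2, 0, 0, 0, 0], [-1.05, 9.4, 0, 0, 0, 0], [-1.1, 9.98, 0, 0, 0, 0], [-1.1, 9.98, 0, 0, 0, 0], [-1.1, 9.98, 0, 0, 0, 0]],
])

```text
time: 7.1
position: [566.0, -73.7, 296.8]
tool_rot: [-3.141, -0.001, 0.0]
wrist_force: [0.5, 0.5, -4.2]
finger_gap: 32.3
```

```bash
cat > dr.py <<'E'
from fl import *
import sys
n=sys.argv[1]
o=env.observe(); p=o['position']; zf=p[2]-127.4
print(p,o['tool_rot'],o['wrist_force'],o['time'],'gap',o['finger_gap'])
for c,cen in [('side',None),('scene',None)]:
    im=snap(c,f'{c}{n}.png')[:,:,::-1]; K=cal(c)
    hsv=cv2.cvtColor(im.copy(),cv2.COLOR_BGR2HSV); m=((hsv[...,0]>5)&(hsv[...,0]<22)&(hsv[...,1]>105)).astype(np.uint8)*255
    u=proj(c,[[p[0],p[1],zf+24]],K)[0].astype(int)
    # only drum body: keep pixels in window
    w=np.zeros_like(m); w[u[1]-35:u[1]+40,u[0]-35:u[0]+35]=m[u[1]-35:u[1]+40,u[0]-35:u[0]+35]
    cs=max(cv2.findContours(w,0,1)[0],key=cv2.contourArea)
    ct=cs[:,0].astype(float)
    # use lower half silhouette (bottom rim & sides of drum body)
    low=ct[ct[:,1]>u[1]-3]
    def f(q):
        return hullfit(c,K,low,lambda s:[(31,zf),(31,zf+48)],[p[0],p[1]])
    r=f(0); print(c,'drum fit',r[0],'rms',r[1],'drum-tcp',r[0][:2]-p[:2],cv2.boundingRect(cs))
    cr=im[u[1]-60:u[1]+60,u[0]-60:u[0]+60]; cv2.imwrite(f'pics/{c}{n}c.png',cv2.resize(cr,(400,400),interpolation=2))
a=cv2.imread(f'pics/side{n}c.png');b=cv2.imread(f'pics/scene{n}c.png'); cv2.imwrite(f'pics/both{n}.png',np.hstack([a,b]))
snap('wrist',f'wrist{n}.png')
E
python3 dr.py 5
```

```text
[566.  -73.7 296.8] [-3.1 -0.   0. ] [ 0.5  0.5 -4.2] 7.1 gap 32.25729928691603
side drum fit [566.5 -72.5] rms 0.379859295842341 drum-tcp [0.5 1.3] (240, 208, 39, 56)
scene drum fit [558.9 -75.2] rms 0.5238268065568465 drum-tcp [-7.1 -1.5] (179, 148, 34, 48)
```

View pics/both5.png

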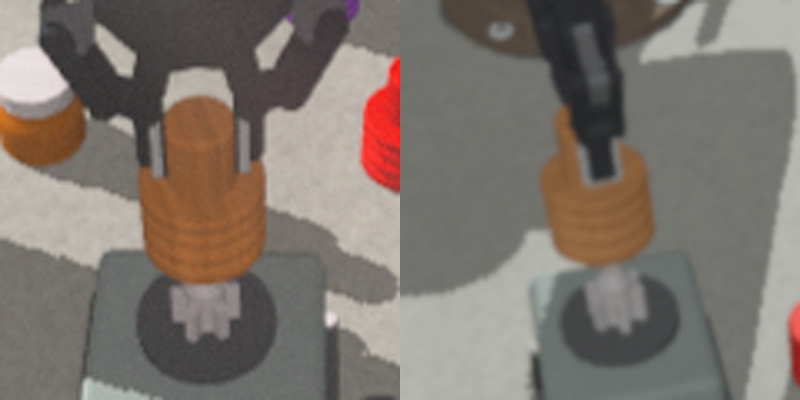

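View pics/wrist5.png

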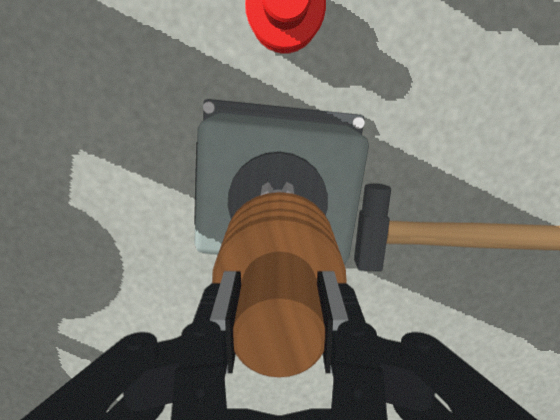

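```bash
python3 - <<'E'
from fl import *
p=env.observe()['position']; zf=p[2]-127.4; out=[]
for c in ['scene','side','wrist']:
    im=cv2.imread(f'pics/{c}5.png'); K=cal(c); u=proj(c,[[p[0],p[1],zf+44]],K)[0].astype(int); w=60 if c!='wrist' else 105
    y0=max(0,min(u[1]-w,420-2*w));x0=u[0]-w; s=400/(2*w)
    cr=cv2.resize(im[y0:y0+2*w,x0:x0+2*w],(400,400),interpolation=2)
    for r,z,col in [(31,zf,(0,255,0)),(31,zf+48,(0,255,0)),(17,zf+48,(0,255,255)),(17,zf+88,(0,255,255)),(38,100,(255,0,0)),(18,124,(255,0,255))]:
        q=(proj(c,np.c_[p[0]+r*np.cos(t),p[1]+r*np.sin(t),0*t+z],K)-[x0,y0]+.5)*s
        cv2.polylines(cr,[q.round().astype(int)],True,col,1)
    out.append(cr)
cv2.imwrite('pics/ov5.png',cv2.resize(np.hstack(out[:2]),(800,400))); cv2.imwrite('pics/ov5w.png',out[2])
E
```

```text
(no output)
```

View pics/ov5.png

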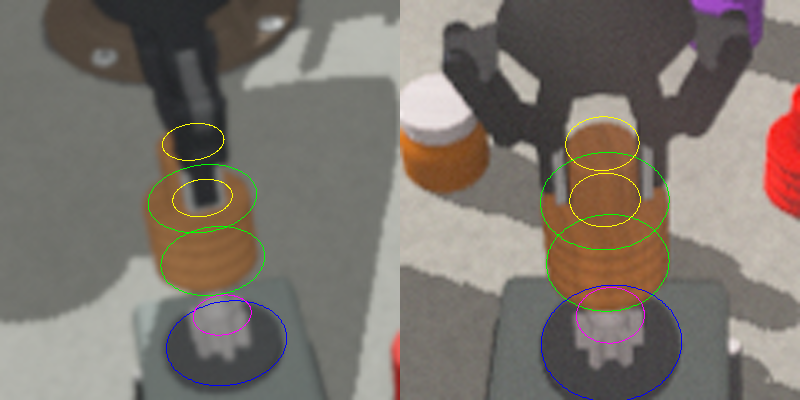

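View pics/ov5w.png

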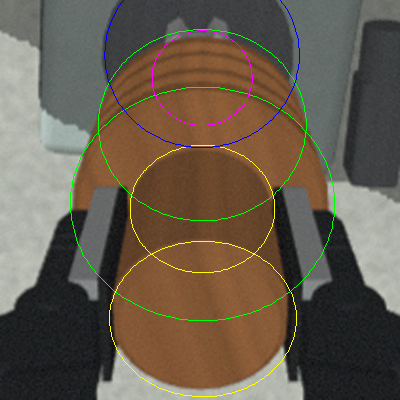

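```bash
python3 - <<'E'
from fl import *
M,d,T=cal('wrist'); print(M[0,0],d,  71.2*(372.2-48)/M[0,0])
K=(M,d,T)
# sizes of drums in wrist1 (TCP 592.1,119.7,303.9)
T1=T.copy(); T1[:3,3]=[591.9,204.4,372.2]; K1=(M,d,T1)
im=cv2.imread('pics/wrist1.png'); hsv=cv2.cvtColor(im,40)
m=((hsv[...,0]>5)&(hsv[...,0]<22)&(hsv[...,1]>110)).astype(np.uint8)*255
w=np.zeros_like(m); w[75:165,240:322]=m[75:165,240:322]
ct=max(cv2.findContours(w,0,1)[0],key=cv2.contourArea)[:,0].astype(float)
print(hullfit('wrist',K1,ct,lambda p:[(p[2],0),(p[2],48),(p[2]*17/31,88)],[593,174,31]))
m=(((hsv[...,0]<5)|(hsv[...,0]>174))&(hsv[...,1]>150)).astype(np.uint8)*255
for x0,y0,x1,y1,g in [(215,180,300,280,(574,67)),(350,140,450,225,(707,114))]:
    w=np.zeros_like(m); w[y0:y1,x0:x1]=m[y0:y1,x0:x1]
    ct=max(cv2.findContours(w,0,1)[0],key=cv2.contourArea)[:,0].astype(float)
    print(hullfit('wrist',K1,ct,lambda p:[(p[2],0),(p[2],48),(p[2]*17/31,88)],[*g,31]))
    print(hullfit('wrist',K1,ct,lambda p:[(p[2],0),(p[2],48),(p[2]*17/31,p[3])],[*g,31,88]))
E
```

```text
373.59415308629 [-0.  0.  0.  0.  0.] 61.78640594160597
(array([593.3, 173.7,  29.8]), np.float64(0.2492173547589544))
(array([570.5,  68.7,  29.4]), np.float64(0.4414292879223615))
(array([570.4,  68.1,  29.6,  85.3]), np.float64(0.31194741852075203))
(array([706.1, 116.1,  29.2]), np.float64(0.5421118893895972))
(array([706.6, 115.7,  29.4,  85.8]), np.float64(0.3629583972939787))
```

```bash
python3 - <<'E'
from fl import *
p=env.observe()['position']; zf=p[2]-127.4
def lat(c,K,m,rings,x0,y0,ax,nm,sub):
    cs=max(cv2.findContours(m,0,1)[0],key=cv2.contourArea)
    cs=cv2.convexHull(cs) ; f=np.zeros_like(m); cv2.fillPoly(f,[cs],255)
    # per-row left/right mid in rows
    rows=[r for r in range(420) if f[r].any()]
    base=[];
    def rm(v):
        P=np.vstack([np.c_[(v if ax==0 else x0)+r*np.cos(t),(v if ax==1 else y0)+r*np.sin(t),0*t+z] for r,z in rings])
        h=cv2.convexHull(np.round(proj(c,P,K)*1).astype(np.float32)); 
        h=cv2.convexHull(proj(c,P,K).astype(np.float32)); g=np.zeros((420*4,560*4),np.uint8)
        cv2.fillPoly(g,[np.round((h+.5)*4).astype(int)],255); g=cv2.resize(g,(560,420),interpolation=cv2.INTER_AREA)
        return (g.astype(float)*np.arange(560)[None]).sum(1)/np.maximum(g.sum(1),1)
    a=(f.astype(float)*np.arange(560)[None]).sum(1)/np.maximum(f.sum(1),1)
    lo,hi=rows[0]+int(sub[0]*len(rows)),rows[0]+int(sub[1]*len(rows))
    v0=x0 if ax==0 else y0
    e=np.mean((a-rm(v0))[lo:hi]); e1=np.mean((rm(v0+3)-rm(v0))[lo:hi])/3
    print(c,nm,'px diff',round(e,2),'px/mm',round(e1,2),'->',round(v0+e/e1,2),'std',np.std((a-rm(v0))[lo:hi]).round(2))
for c,ax,b,bd in [('scene',1,(180,190,226,230),None),('side',0,(235,252,288,298),None)]:
    K=cal(c); im=cv2.imread(f'pics/{c}0.png'); g=cv2.GaussianBlur(cv2.cvtColor(im,6),(3,3),0)
    x0,y0,x1,y1=b; 
    for th in (72,80,88):
        m=np.zeros_like(g); m[y0:y1,x0:x1]=(g[y0:y1,x0:x1]<th)*255
        lat(c,K,m,[(38,100)],565,-74,ax,'flange%d'%th,(.35,.8))
    im=cv2.imread(f'pics/{c}5.png'); hsv=cv2.cvtColor(im,40)
    m=((hsv[...,0]>5)&(hsv[...,0]<22)&(hsv[...,1]>105)).astype(np.uint8)*255
    u=proj(c,[[p[0],p[1],zf+24]],K)[0].astype(int)
    w=np.zeros_like(m); r0=u[1]-8; w[r0:u[1]+32,u[0]-35:u[0]+35]=m[r0:u[1]+32,u[0]-35:u[0]+35]
    lat(c,K,w,[(31,zf),(31,zf+48)],565,-74,ax,'drum',(.1,.6))
E
```

```text
scene flange72 px diff -9.97 px/mm 0.45 -> -96.31 std 1.52
scene flange80 px diff -0.11 px/mm 0.45 -> -74.24 std 0.36
scene flange88 px diff 0.16 px/mm 0.45 -> -73.65 std 0.24
scene drum px diff -1.55 px/mm 0.52 -> -76.97 std 0.21
side flange72 px diff 0.23 px/mm 0.56 -> 565.4 std 0.21
side flange80 px diff 0.09 px/mm 0.56 -> 565.16 std 0.2
side flange88 px diff 0.19 px/mm 0.56 -> 565.33 std 0.16
side drum px diff 0.55 px/mm 0.58 -> 565.94 std 0.3
```

Request:
apply_moves([
  [[-0.03, -0.11, 0.4, 0, 0, 0], [-0.03, -0.11, 0.9, 0, 0, 0], [-0.03, -0.11, 1.0, 0, 0, 0], [-0.03, -0.11, 1.0, 0, 0, 0]],
])

```text
time: 7.75
position: [565.3, -71.7, 271.6]
tool_rot: [-3.141, -0.0, 0.001]
wrist_force: [-0.1, 0.1, -3.4]
finger_gap: 32.5
```

```bash
python3 dr.py 6
```

```text
[565.3 -71.7 271.6] [-3.1 -0.   0. ] [-0.1  0.1 -3.4] 7.75 gap 32.47385102179846
side drum fit [565.7 -70.4] rms 0.40793736428384003 drum-tcp [0.4 1.3] (241, 218, 37, 54)
scene drum fit [558.8 -73.5] rms 0.6786515407099202 drum-tcp [-6.5 -1.8] (182, 158, 33, 46)
```

View pics/both6.png

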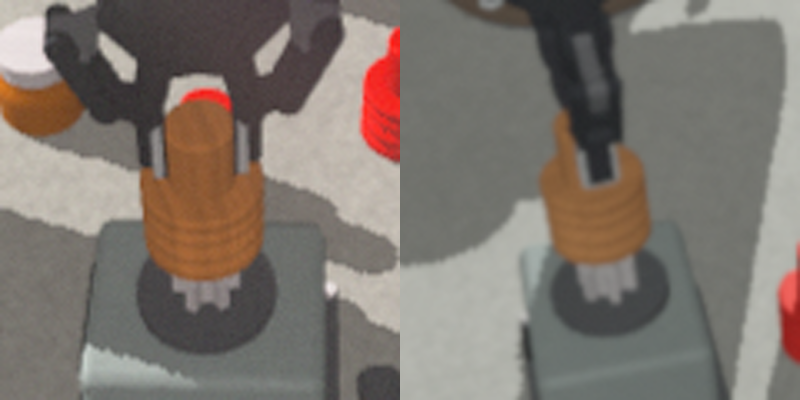

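Request:
apply_moves([
  [[0, -0.02, 0.2, 0, 0, 0], [0, -0.02, 0.4, 0, 0, 0], [0, -0.02, 0.48, 0, 0, 0], [0, -0.02, 0.48, 0, 0, 0]],
])

```text
time: 8.4
position: [565.2, -71.2, 259.7]
tool_rot: [-3.142, -0.0, 0.0]
wrist_force: [0.3, -1.1, -4.1]
finger_gap: 32.2
```

Request:
apply_moves([
  [[0, 0, 0.06, 0, 0, 0], [0, 0, 0.12, 0, 0, 0], [0, 0, 0.12, 0, 0, 0]],
])

```text
time: 8.78
position: [565.2, -71.2, 256.8]
tool_rot: [-3.142, 0.0, 0.0]
wrist_force: [0.7, -0.2, -4.5]
finger_gap: 32.3
```

Request:
apply_moves([
  [[0, 0, 0.05, 0, 0, 0], [0, 0, 0.1, 0, 0, 0], [0, 0, 0.1, 0, 0, 0]],
])

```text
time: 9.15
position: [565.2, -71.2, 254.3]
tool_rot: [-3.142, 0.0, 0.0]
wrist_force: [0.8, -0.2, -3.4]
finger_gap: 32.3
```

Request:
apply_moves([
  [[0, 0, 0.04, 0, 0, 0], [0, 0, 0.08, 0, 0, 0], [0, 0, 0.08, 0, 0, 0]],
])

```text
time: 9.52
position: [565.2, -71.2, 252.3]
tool_rot: [-3.142, 0.0, 0.0]
wrist_force: [-0.4, -0.2, -4.0]
finger_gap: 32.4
```

Request:
apply_moves([
  [[0, 0, 0.02, 0, 0, 0], [0, 0, 0.04, 0, 0, 0], [0, 0, 0.04, 0, 0, 0]],
])

```text
time: 9.9
position: [565.3, -71.3, 251.4]
tool_rot: [3.142, -0.0, 0.0]
wrist_force: [-0.5, -0.8, -4.2]
finger_gap: 32.5
```

Request:
apply_moves([
  [[0, 0, 0.02, 0, 0, 0], [0, 0, 0.04, 0, 0, 0], [0, 0, 0.04, 0, 0, 0]],
])

```text
time: 10.28
position: [565.4, -71.3, 251.0]
tool_rot: [3.141, 0.0, 0.001]
wrist_force: [-2.3, -0.8, 5.6]
finger_gap: 32.3
```

Request:
apply_moves([
  [[0, 0, 0, 0, 0, 0.3], [0, 0, 0, 0, 0, 0.6], [0, 0, 0, 0, 0, 0.9], [0, 0, 0, 0, 0, 0.9]],
])

```text
time: 10.78
position: [565.6, -71.4, 251.2]
tool_rot: [3.138, -0.149, 0.003]
wrist_force: [-1.1, 0.2, 7.2]
finger_gap: 32.5
```

Request:
apply_moves([
  [[0, 0, 0, 0, 0, 0.3], [0, 0, 0, 0, 0, 0.6], [0, 0, 0, 0, 0, 0.9], [0, 0, 0, 0, 0, 0.9]],
])

```text
time: 11.28
position: [565.8, -71.4, 251.2]
tool_rot: [3.127, -0.296, 0.004]
wrist_force: [0.3, -0.2, 7.5]
finger_gap: 32.6
```

Request:
apply_moves([
  [[0, 0, 0, 0, 0, 0.3], [0, 0, 0, 0, 0, 0.6], [0, 0, 0, 0, 0, 0.9], [0, 0, 0, 0, 0, 0.9]],
])

```text
time: 11.78
position: [565.8, -71.5, 251.3]
tool_rot: [3.11, -0.443, 0.004]
wrist_force: [-0.0, -1.4, 6.6]
finger_gap: 32.4
```

Request:
apply_moves([
  [[0, 0, 0, 0, 0, 0.3], [0, 0, 0, 0, 0, 0.6], [0, 0, 0, 0, 0, 0.9], [0, 0, 0, 0, 0, 0.9]],
])

```text
time: 12.28
position: [565.9, -71.5, 251.3]
tool_rot: [3.086, -0.589, 0.004]
wrist_force: [0.0, -0.7, 5.5]
finger_gap: 32.7
```

Request:
apply_moves([
  [[0, 0, 0.01, 0, 0, 0.3], [0, 0, 0.01, 0, 0, 0.6], [0, 0, 0.01, 0, 0, 0.9], [0, 0, 0.01, 0, 0, 0.9]],
])

```text
time: 12.78
position: [566.0, -71.5, 251.2]
tool_rot: [3.054, -0.734, 0.005]
wrist_force: [-0.4, -0.2, 7.9]
finger_gap: 32.3
```

Request:
apply_moves([
  [[0, 0, 0, 0, 0, 0.3], [0, 0, 0, 0, 0, 0.6], [0, 0, 0, 0, 0, 0.9], [0, 0, 0, 0, 0, 0.9]],
])

```text
time: 13.28
position: [566.0, -71.4, 251.2]
tool_rot: [-3.017, 0.877, -0.005]
wrist_force: [0.5, 0.2, 7.3]
finger_gap: 32.4
```

```bash
python3 - <<'E'
from h import *
o=env.observe(); print(o['joints'],o['ft_torque'],o['wrist_force'])
E
```

```text
[-2.41289499e-01  4.72672390e-01  1.75580909e+00  1.14647132e-05
  9.09782260e-01  3.24612532e-01] [-0.08444328 -0.10660105  0.02081443] [0.51092308 0.18547094 7.33687573]
```

Request:
apply_moves([
  [[0, 0, 0, 0, 0, 0.3], [0, 0, 0, 0, 0, 0.6], [0, 0, 0, 0, 0, 0.9], [0, 0, 0, 0, 0, 0.9]],
])

```text
time: 13.78
position: [566.1, -71.4, 251.1]
tool_rot: [-2.972, 1.018, -0.005]
wrist_force: [1.2, 0.0, 6.3]
finger_gap: 32.3
```

Request:
apply_moves([
  [[0, 0, 0, 0, 0, 0.3], [0, 0, 0, 0, 0, 0.6], [0, 0, 0, 0, 0, 0.9], [0, 0, 0, 0, 0, 0.9]],
])

```text
time: 14.28
position: [565.9, -71.5, 250.6]
tool_rot: [-2.921, 1.157, -0.004]
wrist_force: [4.6, -2.2, 5.3]
finger_gap: 32.4
```

```bash
python3 - <<'E'
from h import *
o=env.observe(); print(o['ft_torque'],o['wrist_force'],o['position'])
E
```

```text
[-0.52980719 -1.13060215  0.02942459] [ 4.59137342 -2.16451554  5.31498054] [565.91006861 -71.51525203 250.63083507]
```

Request:
apply_moves([
  [[0, 0, 0.02, 0, 0, 0], [0, 0, 0.03, 0, 0, 0], [0, 0, 0.03, 0, 0, 0]],
])

```text
time: 14.65
position: [565.9, -71.5, 250.3]
tool_rot: [-2.921, 1.156, -0.004]
wrist_force: [3.4, -2.3, 8.9]
finger_gap: 32.2
```

```bash
python3 - <<'E'
from h import *
o=env.observe(); print(o['ft_torque'],o['wrist_force'],o['position'])
E
```

```text
[-0.5143918  -0.83873346  0.05016459] [ 3.41107778 -2.26562675  8.91455999] [565.89530599 -71.50458912 250.26233414]
```

Request:
apply_moves([
  [[0, 0, 0, 0, 0, 0.2], [0, 0, 0, 0, 0, 0.4], [0, 0, 0, 0, 0, 0.4]],
])

```text
time: 15.02
position: [565.6, -71.7, 249.2]
tool_rot: [2.896, -1.217, 0.002]
wrist_force: [5.2, -4.9, -1.1]
finger_gap: 32.5
```

```bash
python3 - <<'E'
from h import *
o=env.observe(); print(o['ft_torque'],o['wrist_force'],o['position'])
E
```

```text
[-1.00987377 -1.0923924  -0.14908641] [ 5.18390133 -4.85078252 -1.07702752] [565.55335123 -71.65643336 249.23521786]
```

Request:
apply_moves([
  [[0.01, 0, 0.02, 0, 0, 0.1], [0.02, 0, 0.04, 0, 0, 0.2], [0.02, 0, 0.04, 0, 0, 0.2]],
])

```text
time: 15.4
position: [565.7, -72.0, 247.8]
tool_rot: [2.883, -1.248, 0.0]
wrist_force: [4.6, -4.6, -1.4]
finger_gap: 32.7
```

```bash
python3 - <<'E'
from h import *
o=env.observe(); print(o['ft_torque'],o['wrist_force'],o['position'])
E
```

```text
[-0.89563213 -0.9635686  -0.07780592] [ 4.57610639 -4.64073033 -1.35661577] [565.70624495 -71.97828431 247.83127188]
```

Request:
apply_moves([
  [[0.02, 0, 0.04, 0, 0, 0.1], [0.04, 0, 0.08, 0, 0, 0.1], [0.04, 0, 0.12, 0, 0, 0.1], [0.04, 0, 0.12, 0, 0, 0.1]],
])

```text
time: 15.9
position: [566.1, -72.3, 245.0]
tool_rot: [2.877, -1.263, -0.001]
wrist_force: [3.4, -1.5, -4.8]
finger_gap: 32.1
```

```bash
python3 - <<'E'
from h import *
o=env.observe(); print(o['ft_torque'],o['wrist_force'],o['position'])
E
```

```text
[-0.52877803 -0.57860617 -0.01798925] [ 3.42960678 -1.48006758 -4.83865093] [566.0963063  -72.25027261 245.03331507]
```

Request:
apply_moves([
  [[0.02, 0, 0.08, 0, 0, 0], [0.03, 0, 0.16, 0, 0, 0], [0.03, 0, 0.24, 0, 0, 0], [0.03, 0, 0.32, 0, 0, 0], [0.03, 0, 0.4, 0, 0, 0], [0.03, 0, 0.4, 0, 0, 0]],
])

```text
time: 16.65
position: [566.7, -72.8, 235.2]
tool_rot: [2.877, -1.263, -0.001]
wrist_force: [0.5, -0.1, -3.8]
finger_gap: 32.1
```

```bash
python3 - <<'E'
from h import *
o=env.observe(); print(o['ft_torque'],o['wrist_force'],o['position'])
E
```

```text
[0.01370473 0.00186091 0.02233302] [ 0.54783488 -0.1264524  -3.83410822] [566.70175888 -72.83916702 235.21047217]
```

Request:
apply_moves([
  [[0, 0, 0.08, 0, 0, 0], [0, 0, 0.16, 0, 0, 0], [0, 0, 0.24, 0, 0, 0], [0, 0, 0.28, 0, 0, 0], [0, 0, 0.28, 0, 0, 0]],
])

```text
time: 17.27
position: [566.8, -72.8, 228.3]
tool_rot: [2.877, -1.263, -0.0]
wrist_force: [0.2, -0.5, -4.8]
finger_gap: 32.7
```

Request:
apply_moves([
  [[0, 0, 0.02, 0, 0, 0], [0, 0, 0.04, 0, 0, 0], [0, 0, 0.04, 0, 0, 0]],
])

```text
time: 17.65
position: [566.8, -72.9, 227.5]
tool_rot: [-2.877, 1.263, -0.0]
wrist_force: [0.0, 0.0, -4.3]
finger_gap: 32.5
```

Request:
apply_moves([
  [[0, 0, 0.02, 0, 0, 0], [0, 0, 0.04, 0, 0, 0], [0, 0, 0.04, 0, 0, 0]],
])

```text
time: 18.02
position: [566.9, -72.9, 227.4]
tool_rot: [-2.876, 1.263, -0.002]
wrist_force: [-1.8, -0.9, 6.6]
finger_gap: 32.3
```

Request:
apply_moves([
  [[0, 0, 0.02, 0, 0, 0], [0, 0, 0.03, 0, 0, 0], [0, 0, 0.03, 0, 0, 0]],
])

```text
time: 18.4
position: [566.9, -73.0, 227.3]
tool_rot: [-2.876, 1.263, -0.003]
wrist_force: [-4.2, 1.1, 14.9]
finger_gap: 32.1
```

Request:
apply_moves([
  [[0, 0, -0.02, 0, 0, 0], [0, 0, -0.02, 0, 0, 0]],
])

```text
time: 18.65
position: [566.9, -72.9, 227.3]
tool_rot: [-2.876, 1.263, -0.002]
wrist_force: [-3.4, 0.2, 10.0]
finger_gap: 32.6
```

Request:
apply_moves([
  [[0, 0, 0, 0, 0, 0], [0, 0, 0, 0, 0, 0], [0, 0, 0, 0, 0, 0], [0, 0, 0, 0, 0, 0], [0, 0, 0, 0, 0, 0], [0, 0, 0, 0, 0, 0], [0, 0, 0, 0, 0, 0], [0, 0, 0, 0, 0, 0]],
], claw=0)

```text
time: 19.65
position: [566.8, -72.9, 226.2]
tool_rot: [-2.877, 1.263, -0.0]
wrist_force: [-0.1, -1.0, 0.9]
finger_gap: 85.0
```

```bash
python3 dr.py 7
```

```text
[566.8 -72.9 226.2] [-2.9  1.3 -0. ] [-0.1 -1.   0.9] 19.65 gap 85.01852543891356
side drum fit [565.3 -71. ] rms 0.4112839416554814 drum-tcp [-1.5  1.8] (243, 235, 35, 53)
scene drum fit [559.6 -74.5] rms 0.39494794837072894 drum-tcp [-7.2 -1.7] (187, 174, 30, 46)
```

View pics/both7.png

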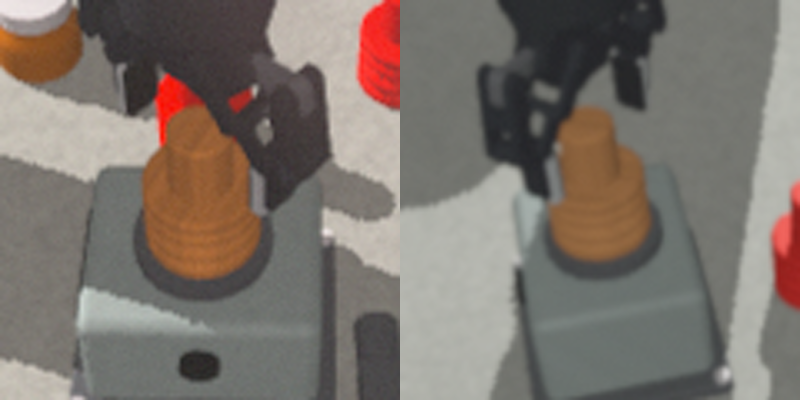

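The head sits flush on the flange, with a dark ring of flange visible all round it. Both fingers are clear of the neck, so I retreat straight up.

Request:
apply_moves([
  [[0, 0, -0.3, 0, 0, 0], [0, 0, -1.0, 0, 0, 0], [0, 0, -2.2, 0, 0, 0], [0, 0, -3.6, 0, 0, 0], [0, 0, -4.8, 0, 0, 0], [0, 0, -5.0, 0, 0, 0], [0, 0, -5.0, 0, 0, 0], [0, 0, -5.0, 0, 0, 0]],
])

```text
time: 20.8
position: [566.6, -72.8, 350.1]
tool_rot: [2.876, -1.263, -0.003]
wrist_force: [0.4, 0.1, -1.3]
finger_gap: 85.0
```

```bash
python3 - <<'E'
from h import *
for c in ['side','scene']:
    snap(c,c+'8.png')
a=cv2.imread('pics/side8.png');b=cv2.imread('pics/scene8.png')
cv2.imwrite('pics/fin.png',cv2.resize(np.hstack([a[130:340,190:470],b[130:340,130:410]]),(800,300)))
o=env.observe(); print(o['position'],o['wrist_force'],o['time'])
# overlay test of home height: predicted foot/top
for c in ['side','scene']: print(c,proj(c,[[566,-73,100],[566,-73,188]]))
E
```

```text
[566.69799846 -72.84834379 350.21093292] [-0.08123123  0.97520815 -0.19463557] 20.9
side [[260.78943684 272.48112721]
 [259.33950621 241.58390094]]
scene [[203.65126604 209.82899995]
 [198.33663287 178.25614583]]
```

View pics/fin.png

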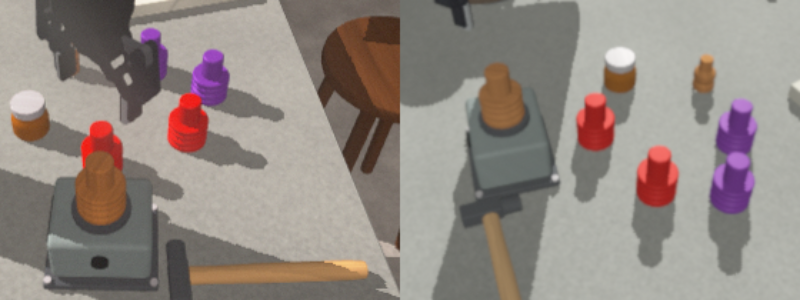

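Both views show the wood head upright and flush on the flange, with everything else where it was and the gripper clear above. I'm handing in.

```bash
python3 - <<'E'
from bench import env
print(env.sign_off())
E
```

```text
the job is handed in; nothing more can be done
None
```

The large wooden burnishing head is fitted on the spindle, pushed fully home on the shoulder and released. I handed the job in at about 21 s; no verdict is reported.

- **Fitting:** I gripped it by the neck and lowered it over the pilot until the tooth ends met. I then turned it slowly one way under a push of about 10–12 N. I did not rock it back and forth. The teeth meshed after about 45°.
- **Seating:** The head sank 24 mm from tooth contact, which is the tooth height, and stopped against the shoulder. The highest push I read there was about 19 N. I eased off to about 14 N before opening the gripper, so it was never dropped.
- **Last checks:** Both fixed cameras show the head upright and flush on the flange, with the gripper clear above it. The slim head, wax jar, hammer and the red and purple look-alikes look unmoved in those pictures.
- **Disagreements:** The cameras differed by several mm on the spindle's position, so I compared the head and the flange within the same picture. While the teeth were entering there was a side load of about 7 N. It fell to nearly nothing after I shifted the head about 2 mm sideways. Forces were read only at the end of each move, so a brief peak in between would not show.

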